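Mount the bench burner in its V-block

ROBOT

A 6-joint arm with a two-finger parallel gripper is mounted at the origin on the work surface. World frame = base frame: x ahead of the robot, y to its left, z up, the work surface at z = 0. Lengths are in mm, angles in degrees, forces in N, time in s.
With the tool pointing down it reaches from about 275 to 875 mm from the base axis. Payload 12.5 kg.
Tool frame: the origin (TCP) lies between the finger pads; the fingertips stand 19 mm ahead of it and the grasp point (between the pads) is the TCP (finger_overhang is the distance from the TCP to the fingertips, in mm); y points along the fingers, x is the direction in which the jaws open and shut, and the axes are right-handed (so a half turn about y gives the same grasp; the last joint's range is limited). The gripper opens to 85 mm and grips with 20 to 120 N. Pads are 22 mm wide; open, the fingers measure 114 mm over their backs; the gripper's body (76 mm by 85 mm) begins 54 mm behind the grasp point. The pads swing forward as they close: fully open they stand 13 mm farther back than shut.
Start: joints at [58.35, 20.094, 94.641, -0, 65.266, -4.847], TCP at [247.976, 490.91, 250.29] pointing down, gripper open.
Joint ranges: [-157.81, 157.81], [-45, 120.19], [0.68, 151.7], [-89.99, 269.99], [4.06, 180], [-164.3, 164.3]. Speed limits (degrees/s): [127.2, 127.2, 159.86, 180, 180, 180].

INTERFACE

Orientations are given as [roll, pitch, yaw] about the fixed x, y, z axes, in that order (R = Rz(yaw) Ry(pitch) Rx(roll)).
In Python, from plant import observe, get_image, camera_params, hand_in, finger_overhang gives the robot as it stands.
- The arm moves only by the shell command python3 -m creep 'ROWS' [OPENING] [FORCE]. ROWS is JSON, a list of rows, each a list of 4 numbers: the shift along the tool's x, y, z in mm, then the turn about the tool's y in degrees. In form: [[dx, dy, dz, turn], ...]. A call has exactly 10 rows; each row is the pose to reach, as a shift and turn from the pose measured when the call began, along the tool's axes at that moment; what a row does not reach only later rows make up. A row lasts 1/12 s, in which the tool goes at most 41.7 mm and 7.16 degrees, less where a joint would pass 70% of its speed; a pose out of reach is approached as far as the arm can. A call with a gripper value outside its range is refused whole. OPENING is the finger opening in mm, from 0 to 85.4, set as the call begins (- or left out, the last holds). The fingers move at their own pace and stop on an object; FORCE is the grip in N (left out, the last holds). Time passes only in rows, so rows that repeat a pose let the fingers close, or fill a call up. It gives the time, the measured TCP pose, the force and the opening at its end, in the units of the state.
- observe(): the state, without advancing time (a new reading comes with each control period).
- get_image(name): name is "side" or "top" or "wrist"; returns the picture (420x560x3 uint8, red, green, blue); there is no depth.
- camera_params(name): a dict with "vertical_fov" (degrees; the focal length in pixels is half the picture's height over the tangent of half this angle, whatever the lens; pixels are square), "cx", "cy" (the principal point, pixels), "view" (4x4, takes a point from world to camera coordinates). Camera axes: x right, y down, z forward; pixel columns grow to the right and rows downward; lengths in mm; the calibration is good to about 2 mm. A picture is of the moment at which its call begins: read the wrist's pose just before it. camera_params takes no time and is no camera call; for the wrist camera it gives the pose at the moment of the call.
- hand_in(): hands the job in, once; it reports no verdict.
The state is a dict: "time_s": time; "joint_positions": joint angles; "joint_velocities": joint speeds; "tau": joint torques, N m; "tool_pos": TCP position; "tool_rot": TCP orientation; "contact_force": force on the tool from outside, world axes, zero at the start; "ft_torque": the same for the moment, N m; "width": opening from 0.0 (shut) to 1.0 (fully open).
Only numpy, scipy, OpenCV 4.12 (cv2) and the standard library are available. Lean on these libraries where they do the work, as an engineer would, in place of code of your own. Each camera call takes 0.05 s, during which the arm holds its last target.

TASK

Take the burner out of its rack by the nozzle, set it down flat on the bench and let go, then take it by the barrel and lay it in the V-block with its nozzle between the heat-guard plates, the back of the nozzle close to the V-block and the burner lying centred, level and right way up. Let go of it, then swing the yellow strap over the barrel and fully down onto its post. Leave everything else on the bench where it is.

Things in the scene. Friction and masses are not known exactly. Their poses are not given: they have to be found in the camera images.
- burner: Burner, 190 mm, 0.4 kg: blue barrel 28 mm thick, dark nozzle 44 mm thick, brass valve block 66 wide x 44 high. Origin on the axis, x towards the nozzle, z up. Along x (mm): inlet stubs -118, block -106 to -76, barrel to 25, nozzle to 72. Balances within 5 mm of the origin. Axis 34 mm above the bench in the rack, 22 mm when lying level on the bench (on block and nozzle; it does not roll).
- burner_nozzle (a point): middle of the nozzle, on the axis, 48 mm from the burner's origin: the place to grip it in the rack (44 mm wide)
- burner_grip (a point): free stretch of barrel between block and V-block, on the axis, 48 mm behind the burner's origin: the place to grip it for laying it in the mount (28 mm wide)
- rack: Dark wooden rack fixed to the bench, 142 x 92 mm, walls to 58 mm round the block and 49 mm along the barrel, too close for fingers; only the nozzle sticks out of its open end. Open on top: lift the burner straight up by 60 mm. Origin on the bench under the stored burner's origin, x towards the nozzle. Between rack and mount the near half of the bench is clear for setting down.
- mount: Fixed mount. Origin on the bench under the V's middle; x along the V to the guard. Aluminium 90-degree V-block x -20 to 20 mm, cheek tops 54 high. Grey heat guard: two plates x 30 to 80, inner faces y +-28, tops 72 high: no room for fingers. Burner home: origin x 0 (back of nozzle 5 mm off the V-block), y 0, z 50. Free down to the bench at x below -30. Strap's rest post at y -40, 65 high.
- v_seat (a point): the burner's origin should come here: on the axis of a seated barrel, 50 mm above the mount's origin
- strap (a joint): angle of the yellow clamp strap: 0 = closed, level across the barrel, down on its post; grows as it opens up and over to the mount's +y side; starts open at 1.95 to 2.2 rad (limit 2.5). Friction (0.12 N m) holds it wherever it is left, so bring it all the way down. Open, it stands up to 185 mm above the bench: carry things over it, not into it.
- strap_grip (a point): centre of the red round cross-grip at the strap's free end: 18 mm diameter, 26 mm long along the mount's x, 114 mm from the hinge axis. Can be pinched by its two ends (26 mm wide), fingers closing along the mount's x. Closed, it is at y = -72 mm, z = 68.5 mm in the mount's frame.
- strap_hinge (a point): hinge axis of the strap (parallel to the mount's x) at y = +42 mm, z = 68.5 mm in the mount's frame; the strap is 18 mm wide and 6 mm thick, and closed it passes 1.5 mm over a seated barrel
- tape: bystander: black roll of tape, ring 68 mm across, 24 mm high; origin at its underside; leave it alone
- frit_green: bystander: green glass jar, 56 mm across, 85 mm high; origin at its underside; leave it alone
- frit_amber: bystander: amber glass jar, 56 mm across, 85 mm high; origin at its underside; leave it alone
- mug: bystander: white mug, 76 mm across, 90 mm high; origin at its underside; leave it alone
- brush: bystander: brush, 200 mm long; origin at its underside; leave it alone
- scraper: bystander: flat scraper, 200 mm long; origin at its underside; leave it alone
- glasses: bystander: clear safety glasses with black frame, 140 mm wide, 45 mm high; origin at its underside; leave it alone
Mind the look-alikes: they are no part of the job. Leave any orange or turquoise look-alike of the burner alone.

How it is judged (in metres and radians):
On the way, in this order (a step that is already met when the one before it is completed fails the run):
1. the burner lies on the worktop, out of the rack, let go (height (world z) of burner below 0.028 m and angle between burner's own z axis and vertical below 0.15 rad and contact force between the fingers and burner below 0.1 N and linear speed of burner below 0.02 m/s and angular speed of burner below 0.2 rad/s), for 0.2 s.
2. the burner lies seated in the V-block, nozzle in the guard, let go, strap still open (x of burner in the frame of mount between -0.01 and 0.014 m and y of burner in the frame of mount between -0.0035 and 0.0035 m and z of burner in the frame of mount between 0.0465 and 0.0535 m and x of burner_nozzle in the frame of mount above 0.03 m and angle between the x axis of burner and the x axis of mount, either way round below 0.06 rad and angle between burner's own z axis and vertical below 0.35 rad and contact force between the fingers and burner below 0.1 N and value of joint strap above 1 rad and linear speed of burner below 0.02 m/s and angular speed of burner below 0.2 rad/s), for 0.2 s.
3. the strap is swung over the barrel and down (value of joint strap below 0.07 rad), for 0.2 s.
At the end, for the whole second after the job is handed in: Burner at rest in the V-block, nozzle between the guard plates: origin within 3.5 mm sideways and in height, -10 to +14 mm along the V, axis within 0.06 rad of the V's, right way up within 0.35 rad; strap closed to within 0.07 rad (8 mm at its grip) (x of burner in the frame of mount between -0.01 and 0.014 m and y of burner in the frame of mount between -0.0035 and 0.0035 m and z of burner in the frame of mount between 0.0465 and 0.0535 m and x of burner_nozzle in the frame of mount above 0.03 m and angle between the x axis of burner and the x axis of mount, either way round below 0.06 rad and angle between burner's own z axis and vertical below 0.35 rad and linear speed of burner below 0.02 m/s and angular speed of burner below 0.2 rad/s and value of joint strap below 0.07 rad); the robot touches nothing.
It fails at once if a bystander is moved by more than 25 mm (distance of any of tape, frit_green, frit_amber, mug, brush, scraper, glasses from where it was at the start of the episode above 0.025 m).
It also fails if it takes over 67 s, if anything falls off the work surface, if the arm or the gripper's body presses on something with over 40 N, if the wrist force passes 120 N, or if a joint passes its speed limit or range.

## Working session

There is one attempt and no reset: what is moved stays moved. The work goes in short steps, Python scripts to look and compute and a shell command to move; the robot and the scene stay as the last step left them, time stands still between calls to the robot, and variables do not carry over. Pictures are saved under pics/ and viewed, and the job is handed in when it is done.

```bash
ls; mkdir -p pics; python3 - <<'E'
from plant import *
import cv2
print(observe(), finger_overhang)
for n in ("side","top","wrist"):
    p=camera_params(n); print(n,p)
    cv2.imwrite(f"pics/{n}0.png",cv2.cvtColor(get_image(n),cv2.COLOR_RGB2BGR))
E
```

```text
pics
{'time_s': 0.0, 'joint_positions': array([ 5.83493015e+01,  2.01260782e+01,  9.46774613e+01,  5.53524361e-04,
        6.52659665e+01, -4.84698261e+00]), 'joint_velocities': array([ 0.03390252, -0.01535335, -0.01682603,  0.00978251,  0.09198064,
        0.07776102]), 'tau': array([ 2.41903554e-04, -5.06120968e+01, -2.91396815e+01, -6.19183425e-05,
        4.72348969e-03, -2.07097537e-05]), 'tool_pos': array([247.82204582, 490.65098763, 249.73837883]), 'tool_rot': array([-8.99936264e+01,  6.92150802e-02,  6.31960561e+01]), 'contact_force': array([-0.38259161,  0.16393939, -0.63735692]), 'ft_torque': array([ 0.01523161, -0.06433116, -0.03841321]), 'width': 0.9988258642560005} 19.0
side {'vertical_fov': 44.038627973246946, 'cx': 293.46184807598064, 'cy': 213.1322240854597, 'view': array([[ 8.79133109e-01, -4.76478935e-01,  9.63336798e-03,
        -4.44841636e+02],
       [-3.10702521e-01, -5.88358466e-01, -7.46524118e-01,
         2.03292936e+02],
       [ 3.61370890e-01,  6.53300957e-01, -6.65288614e-01,
         1.28738593e+03],
       [ 0.00000000e+00,  0.00000000e+00,  0.0000000
[... 218 characters left out ...]

       [-9.92447566e-01,  1.83700069e-02, -1.21286324e-01,
         5.12111885e+02],
       [ 1.21039955e-01, -1.39810434e-02, -9.92549172e-01,
         1.55499102e+03],
       [ 0.00000000e+00,  0.00000000e+00,  0.00000000e+00,
         1.00000000e+00]])}
wrist {'vertical_fov': 65.37341416195358, 'cx': 279.36269371254076, 'cy': 208.7237018537863, 'view': array([[ 4.50637945e-01,  8.92706592e-01, -6.18831470e-04,
        -5.46979589e+02],
       [ 8.46400162e-01, -4.27041908e-01,  3.18185440e-01,
        -4.07607779e+01],
       [ 2.83781973e-01, -1.43910212e-01, -9.48028292e-01,
         3.80367895e+02],
       [ 0.00000000e+00,  0.00000000e+00,  0.00000000e+00,
         1.00000000e+00]])}
```

View pics/top0.png

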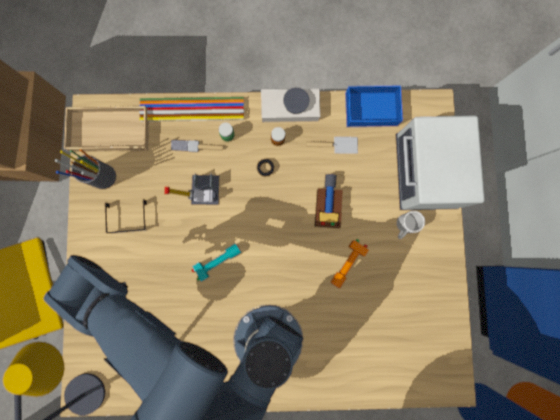

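View pics/side0.png

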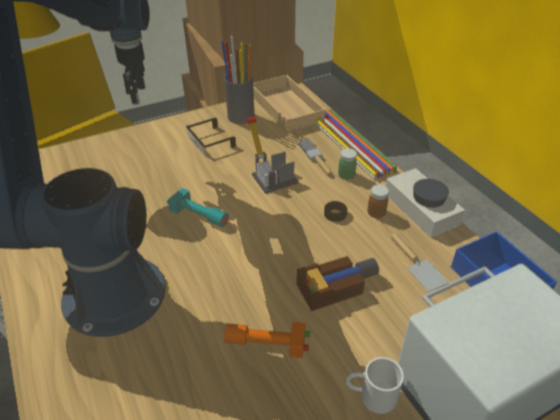

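View pics/wrist0.png

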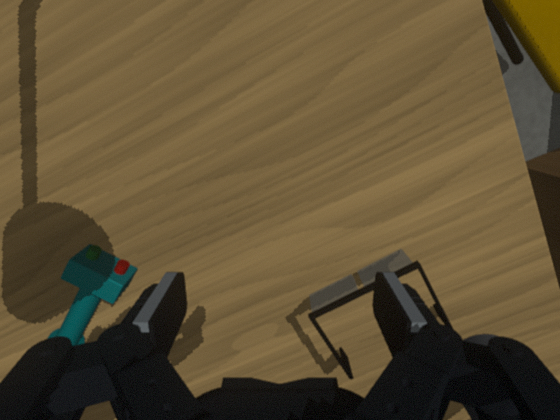

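```bash
python3 - <<'E'
import cv2
t=cv2.imread("pics/top0.png"); s=cv2.imread("pics/side0.png")
a=cv2.resize(t[160:240,150:250],None,fx=4,fy=4,interpolation=cv2.INTER_CUBIC)
b=cv2.resize(t[160:240,290:390],None,fx=4,fy=4,interpolation=cv2.INTER_CUBIC)
cv2.imwrite("pics/c1.png",cv2.hconcat([a,b]))
a=cv2.resize(s[110:200,220:320],None,fx=4,fy=4,interpolation=cv2.INTER_CUBIC)
b=cv2.resize(s[230:320,285:385],None,fx=4,fy=4,interpolation=cv2.INTER_CUBIC)
cv2.imwrite("pics/c2.png",cv2.hconcat([a,b]))
E
```

```text
(no output)
```

View pics/c1.png

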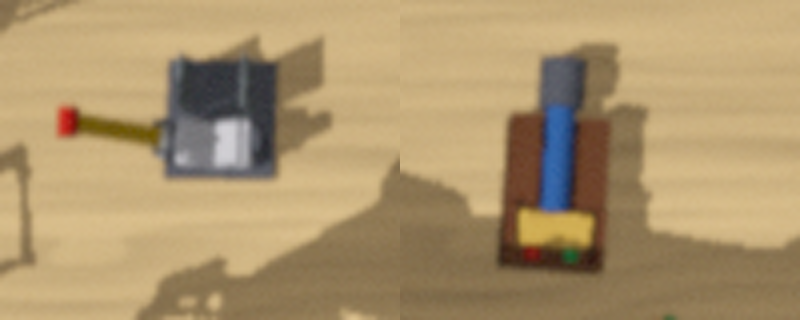

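View pics/c2.png

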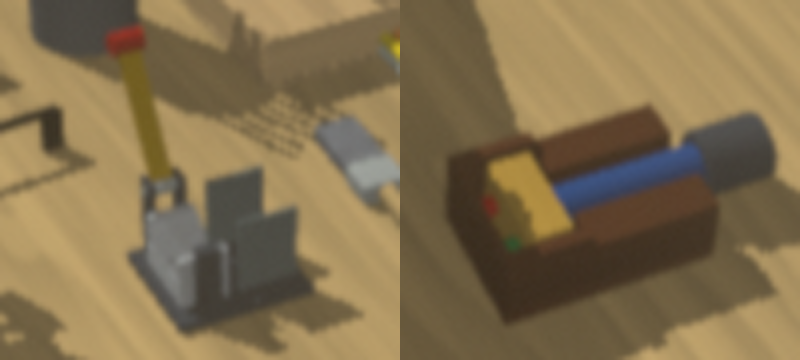

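```bash
cat > h.py <<'E'
import numpy as np, cv2
from scipy.optimize import least_squares
from scipy.spatial.transform import Rotation as R
from plant import *
def cam(n,p=None):
    p=p or camera_params(n)
    f=210/np.tan(np.radians(p["vertical_fov"]/2)); return f,p["cx"],p["cy"],np.array(p["view"])
def proj(c,P):
    f,cx,cy,V=c; P=np.atleast_2d(P).astype(float); q=P@V[:3,:3].T+V[:3,3]
    return np.c_[cx+f*q[:,0]/q[:,2],cy+f*q[:,1]/q[:,2]]
def ray(c,uv,z):
    f,cx,cy,V=c; d=V[:3,:3].T@np.array([(uv[0]-cx)/f,(uv[1]-cy)/f,1]); o=-V[:3,:3].T@V[:3,3]
    return o+d*(z-o[2])/d[2]
def loc(pose,L):
    x,y,a=pose[:3]; L=np.atleast_2d(L).astype(float); c,s=np.cos(a),np.sin(a)
    return np.c_[x+c*L[:,0]-s*L[:,1], y+s*L[:,0]+c*L[:,1], L[:,2]]
def fit(obs,p0):
    """obs: list of (cam, uv list, local list)"""
    def r(p): return np.concatenate([(proj(c,loc(p,L))-np.array(uv)).ravel() for c,uv,L in obs])
    s=least_squares(r,p0,loss="soft_l1"); return s.x, r(s.x).reshape(-1,2)
def snap(n,name):
    o=observe(); c=cam(n); im=cv2.cvtColor(get_image(n),cv2.COLOR_RGB2BGR); cv2.imwrite(f"pics/{name}.png",im)
    np.savez(f"pics/{name}.npz",f=c[0],cx=c[1],cy=c[2],V=c[3]); return o,c,im
def load(name):
    d=np.load(f"pics/{name}.npz"); return float(d["f"]),float(d["cx"]),float(d["cy"]),d["V"]
def tool():
    o=observe(); return o["tool_pos"],R.from_euler("xyz",o["tool_rot"],degrees=True).as_matrix()
def delta(target,yaw_x=None):
    """shift in tool axes to target; turn about tool y so that tool x lies along world yaw_x (deg), mod 180"""
    p,M=tool(); d=M.T@(np.array(target)-p)
    t=None
    if yaw_x is not None:
        u=M.T@np.array([np.cos(np.radians(yaw_x)),np.sin(np.radians(yaw_x)),0])
        t=np.degrees(np.arctan2(-u[2],u[0])); t=(t+90)%180-90
    return np.round(d,1),t
E
python3 - <<'E'
from h import *
t=cam("top"); s=cam("side")
def uvt(l,o): return [(o[0]+x/4+0,o[1]+y/4) for x,y in l]
bt=uvt([(119,208),(194,213),(190,247),(118,243),(143,60),(186,60)],(290,160))
bl=[(-76,33,56),(-76,-33,56),(-106,-33,56),(-106,33,56),(72,22,34),(72,-22,34)]
print("burner",*fit([(t,bt,bl)],[500,-150,0]))
mt=uvt([(178,57),(243,57),(177,118),(177,165),(250,120),(250,165)],(150,160))
ml=[(80,30,72),(80,-30,72),(20,30,54),(-20,30,54),(20,-30,54),(-20,-30,54)]
print("mount",*fit([(t,mt,ml)],[500,200,0]))
P,M=tool();print(M)
E
```

```text
burner [ 536.40781424 -241.87499309  100.42681248] [[ 0.45715951  0.25857614]
 [-0.4190025   0.53132068]
 [ 0.04502329  0.14522592]
 [ 0.1291351  -0.38064333]
 [-0.56900244 -0.86172402]
 [ 0.29959669  0.12951356]]
mount [ 5.33286897e+02  2.28470703e+02 -9.28979975e-03] [[ 0.02058096 -0.58601961]
 [ 0.15512504 -0.72196072]
 [ 0.92205703  1.06525693]
 [ 0.79402374  0.06518906]
 [-1.05461381  0.42190851]
 [-1.13204911 -0.08391752]]
[[ 4.50887926e-01 -4.76414641e-04 -8.92580445e-01]
 [ 8.92580118e-01 -7.68497949e-04  4.50888171e-01]
 [-9.00755968e-04 -9.99999591e-01  7.87317897e-05]]
```

```bash
python3 - <<'E'
from h import *
f,cx,cy,V=c=cam("wrist"); P,M=tool()
C=-V[:3,:3].T@V[:3,3]; print("cam in tool",M.T@(C-P), "axes", np.round(M.T@V[:3,:3].T,3))
t=cam("top")
for n,uv,z in [("tape",(265,168),12),("turq a",(197,272),20),("turq b",(240,248),20),("orange",(338,283),20),("orange",(362,243),20),("green",(226,130),85),("strapgrip",(167,190),172),("glasses",(145,228),20)]: print(n,ray(t,uv,z).round())
print(delta([470,228,330],84)); print(delta([520,-248,260],84))
E
```

```text
cam in tool [  -2.65764337 -123.40976248   82.50458386] axes [[ 1.     0.     0.001]
 [-0.    -0.318  0.948]
 [ 0.    -0.948 -0.318]]
tape [642.  -1.  12.]
turq a [255. 257.  20.]
turq b [340.  97.  20.]
orange [ 204. -263.   20.]
orange [ 349. -358.   20.]
green [773. 140.  85.]
strapgrip [539. 334. 172.]
glasses [421. 450.  20.]
(array([-134.4,  -80. , -316.7]), np.float64(-20.800689616744194))
(array([-536.7,   -9.7, -576. ]), np.float64(-20.800689616744194))
```

```bash
python3 -c "
from h import *
print(delta([490,225,280],89.5))"
```

```text
(array([-128.,  -30., -336.]), np.float64(-26.300690836346718))
```

```bash
python3 -m creep '[[-8,-2,-20,-2],[-22,-6,-58,-6],[-37,-10,-98,-9],[-52,-14,-138,-12],[-68,-18,-178,-15],[-83,-21,-218,-18],[-98,-24,-256,-21],[-112,-27,-292,-24],[-122,-29,-322,-26],[-128,-30,-336,-26.3]]'; python3 -c "
from h import *
snap('wrist','w1'); print(tool())"
```

```text
time_s: 0.98
tool_pos: [492.4, 222.1, 280.1]
tool_rot: [-90.0, 0.1, 89.5]
contact_force: [-0.4, 0.5, -0.4]
width: 0.997
(array([492.81511522, 221.50426461, 280.03355513]), array([[ 1.09354672e-02,  3.45878019e-04, -9.99940146e-01],
       [ 9.99939173e-01, -1.44146633e-03,  1.09349579e-02],
       [-1.43759789e-03, -9.99998901e-01, -3.61620088e-04]]))
```

View pics/w1.png

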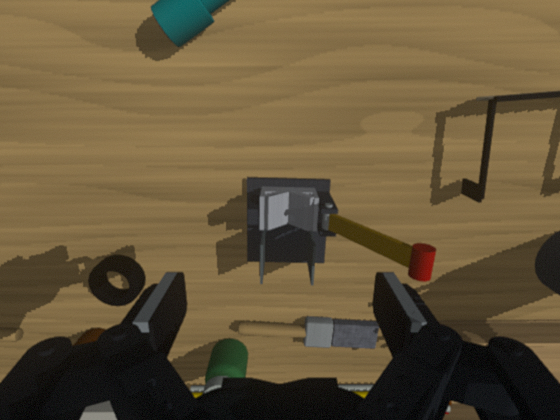

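```bash
python3 -c "
import cv2
t=cv2.imread('pics/w1.png')
cv2.imwrite('pics/c3.png',cv2.resize(t[165:295,235:345],None,fx=4.6,fy=4.6,interpolation=cv2.INTER_CUBIC))"
```

```text
(no output)
```

View pics/c3.png

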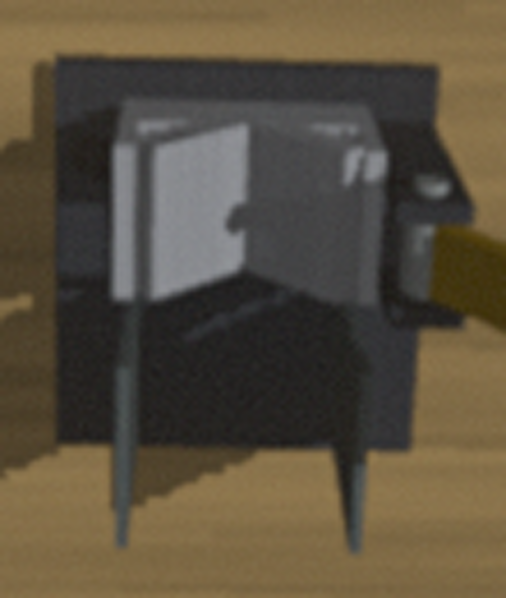

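```bash
cat > m1.py <<'E'
from h import *
c=load("w1")
u=lambda l:[(235+(x+.5)/4.6-.5,165+(y+.5)/4.6-.5) for x,y in l]
px=u([(248,123),(245,270),(122,547),(354,552),(112,143),(112,300),(385,147),(379,303)])
L=[(-20,0,30.2),(20,0,30.2),(80,-29.5,72),(80,29.5,72),(-20,-34.5,54),(20,-34.5,54),(-20,34.5,54),(20,34.5,54)]
p,r=fit([(c,px,L)],[533,228,0]); print(p,np.degrees(p[2]),r.round(1))
# strap grip: ray in plane of grip local x ~0
for th in np.arange(1.9,2.25,.05):
    g=loc(p,[(0,42-114*np.cos(th),68.5+114*np.sin(th))]); print(round(th,2),g.round(0),proj(c,g).round(1))
E
python3 m1.py
```

```text
[ 5.32230253e+02  2.29775444e+02 -3.15817391e-02] -1.809500360638261 [[-0.1 -0.3]
 [-0.5 -0.6]
 [ 0.  -0. ]
 [ 0.5 -0.1]
 [-1.   0.4]
 [-1.1 -0.4]
 [ 1.6  0.9]
 [ 0.8  0.2]]
1.9 [[535. 309. 176.]] [[393.5 268.2]]
1.95 [[535. 314. 174.]] [[399.5 267.1]]
2.0 [[535. 319. 172.]] [[405.1 265.9]]
2.05 [[535. 324. 170.]] [[410.3 264.5]]
2.1 [[535. 329. 167.]] [[415.2 263. ]]
2.15 [[536. 334. 164.]] [[419.7 261.4]]
2.2 [[536. 339. 161.]] [[423.8 259.6]]
2.25 [[536. 343. 157.]] [[427.4 257.8]]
```

```bash
python3 -c "
from h import *
print(delta([525,-243,230],84))"
```

```text
(array([-464.1,   50.7,  -37.2]), np.float64(5.373465443669517))
```

```bash
python3 -m creep '[[-20,2,-2,0],[-60,5,-5,1],[-101,10,-8,2],[-142,15,-12,3],[-183,20,-16,4],[-224,26,-20,5],[-265,31,-24,5.4],[-306,36,-28,5.4],[-346,40,-31,5.4],[-386,44,-34,5.4]]' ;  python3 -m creep '[[-35,3,-4,0],[-65,5,-5,0],[-78,6,-6,0],[-78,6,-6,0],[-78,6,-6,0],[-78,6,-6,0],[-78,6,-6,0],[-78,6,-6,0],[-78,6,-6,0],[-78,6,-6,0]]'; python3 -c "
from h import *
snap('wrist','w2'); print(tool())"
```

```text
time_s: 1.87
tool_pos: [522.3, -166.5, 236.2]
tool_rot: [-90.0, 0.1, 84.0]
contact_force: [0.8, 0.7, -0.2]
width: 1.002
time_s: 2.7
tool_pos: [520.2, -244.2, 230.5]
tool_rot: [-90.0, 0.1, 84.0]
contact_force: [0.5, 0.4, 0.0]
width: 1.003
(array([ 520.16709771, -244.35155581,  230.45391231]), array([[ 1.04524287e-01,  2.07523456e-04, -9.94522313e-01],
       [ 9.94521547e-01, -1.28013583e-03,  1.04523939e-01],
       [-1.25143248e-03, -9.99999159e-01, -3.40191834e-04]]))
```

View pics/w2.png

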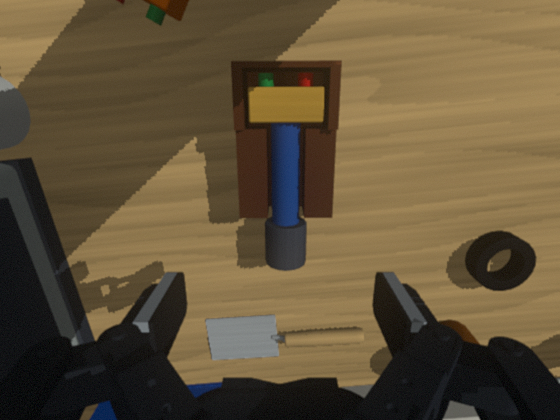

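```bash
python3 -c "
import cv2
t=cv2.imread('pics/w2.png')
cv2.imwrite('pics/c4.png',cv2.resize(t[55:280,225:345],None,fx=2.6,fy=2.6,interpolation=cv2.INTER_CUBIC))"
```

```text
(no output)
```

View pics/c4.png

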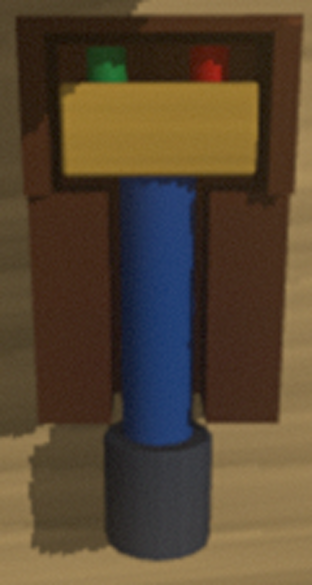

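```bash
cat > b1.py <<'E'
from h import *
c=load("w2")
u=lambda l:[(225+(x+.5)/2.6-.5,55+(y+.5)/2.6-.5) for x,y in l]
px=u([(64,83),(258,82),(257,176),(65,175),(157,444),(157,555)])
L=[(-106,-33,56),(-106,33,56),(-76,33,56),(-76,-33,56),(25,0,56),(72,0,56)]
p,r=fit([(c,px,L)],[536,-242,-.1]); print(p,np.degrees(p[2]),r.round(1))
n=loc(p,[(48,0,34)])[0]; print("nozzle",n)
print(delta([n[0],n[1],100],90+np.degrees(p[2]))); print(delta(n,90+np.degrees(p[2])))
E
python3 b1.py
```

```text
[ 5.32590661e+02 -2.41818735e+02 -1.07649757e-01] -6.1678767643642125 [[-1.2 -1. ]
 [ 1.6 -0.4]
 [ 0.3 -0.2]
 [-0.7 -0.1]
 [ 0.3  3. ]
 [-0.1  2.8]]
nozzle [ 580.31280625 -246.97594898   34.        ]
(array([  3.8, 130.5, -60. ]), np.float64(0.1681371691490341))
(array([  3.9, 196.5, -60. ]), np.float64(0.1681371691490341))
```

```bash
python3 -m creep '[[1,12,-12,0],[2,36,-32,0],[3,65,-50,0],[4,95,-58,0],[4,125,-59,0],[4,150,-59,0],[4,172,-59,0],[4,188,-59,0],[4,196,-59,0],[4,196,-59,0]]'; python3 -c "
from h import *
snap('wrist','w3'); print(delta([580,-247,34],83.9))"
```

```text
time_s: 3.58
tool_pos: [578.5, -246.3, 32.8]
tool_rot: [-89.9, 0.0, 84.0]
contact_force: [-0.0, 0.2, -0.9]
width: 0.998
(array([-0.2,  0.3, -0.8]), np.float64(0.09583722384839177))
```

View pics/w3.png

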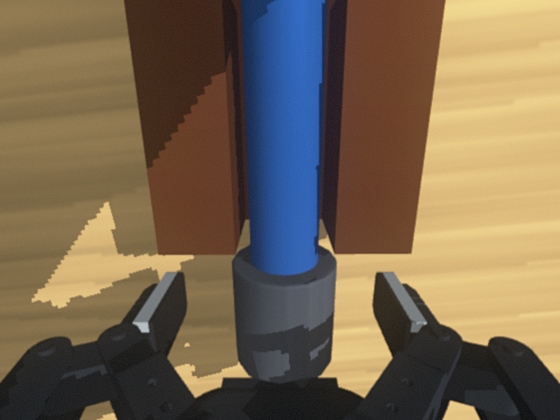

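```bash
python3 -m creep '[[0,0,0,0],[0,0,0,0],[0,0,0,0],[0,0,0,0],[0,0,0,0],[0,0,0,0],[0,0,0,0],[0,0,0,0],[0,0,0,0],[0,0,0,0]]' 35 80
```

```text
time_s: 4.47
tool_pos: [579.7, -246.9, 35.3]
tool_rot: [-90.1, 0.1, 84.0]
contact_force: [-0.2, -0.1, 5.9]
width: 0.492
```

```bash
python3 -m creep '[[0,-3,0,0],[0,-10,0,0],[0,-20,0,0],[0,-32,0,0],[0,-45,0,0],[0,-58,0,0],[0,-70,0,0],[0,-80,0,0],[0,-86,0,0],[0,-88,0,0]]'; python3 -c "
from h import *
snap('wrist','w4');snap('side','s4'); print(delta([480,0,110],90))"
```

```text
time_s: 5.3
tool_pos: [580.0, -247.0, 124.7]
tool_rot: [-90.1, 0.1, 84.0]
contact_force: [-1.3, 0.6, -3.9]
width: 0.489
(array([235. ,  13. , 124.9]), np.float64(-5.9965963021449085))
```

View pics/w4.png

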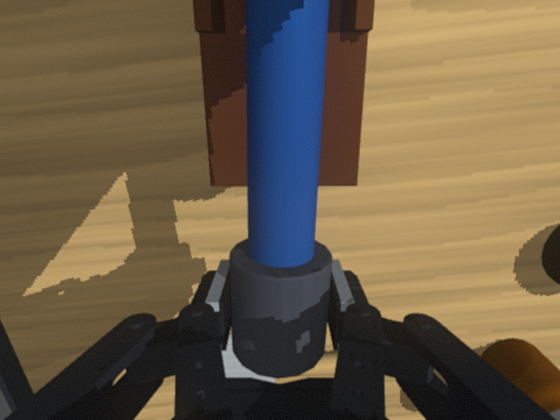

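View pics/s4.png

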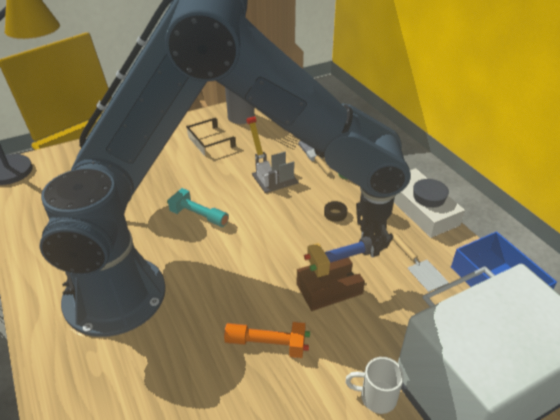

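```bash
python3 -m creep '[[10,1,4,0],[28,2,11,-1],[55,4,21,-2],[85,6,32,-3],[118,9,44,-4],[150,12,57,-5],[182,16,72,-6],[208,20,86,-6],[228,24,97,-6],[238,26,104,-6]]';python3 -c "
from h import *
print(delta([500,0,26],90))"
```

```text
time_s: 6.23
tool_pos: [499.0, 3.4, 96.0]
tool_rot: [-89.9, 0.1, 90.1]
contact_force: [0.2, 0.1, -5.1]
width: 0.493
(array([-3.3, 70. , -1.1]), np.float64(0.10713001284284474))
```

```bash
python3 -m creep '[[0,6,0,0],[0,16,0,0],[0,27,0,0],[0,38,0,0],[0,48,0,0],[0,56,0,0],[0,62,0,0],[0,67,0,0],[0,69,0,0],[0,69,0,0]]';python3 -c "
from h import *
snap('side','s5'); print(observe()['contact_force'],delta([500,0,22],90))"
```

```text
time_s: 7.07
tool_pos: [498.9, 3.2, 26.7]
tool_rot: [-89.9, 0.1, 90.1]
contact_force: [-0.3, 0.3, -4.7]
width: 0.492
[-0.88283124  0.14056015 -5.02250835] (array([-3.3,  5. , -1. ]), np.float64(0.10164184461795855))
```

```bash
python3 -c "
import cv2
t=cv2.imread('pics/s5.png')
cv2.imwrite('pics/c5.png',cv2.resize(t[150:330,200:440],None,fx=3,fy=3,interpolation=cv2.INTER_CUBIC))"
```

```text
(no output)
```

View pics/c5.png

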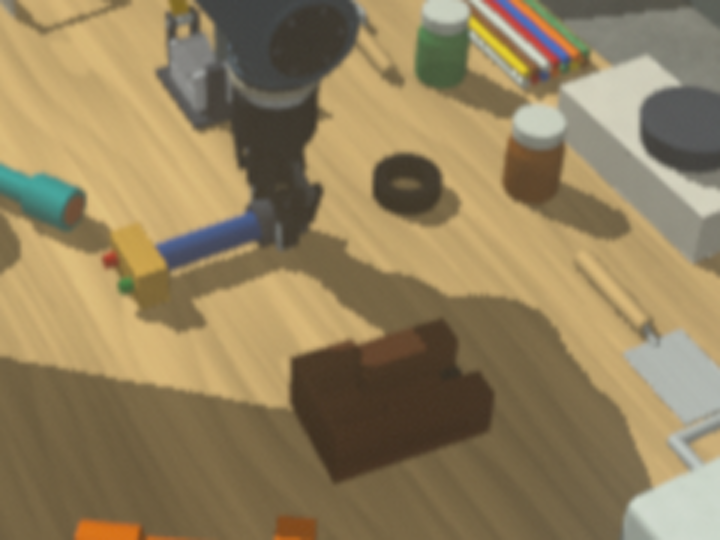

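```bash
python3 -m creep '[[0,1,0,0],[0,2,0,0],[0,3,0,0],[0,4,0,0],[0,5,0,0],[0,5,0,0],[0,5,0,0],[0,5,0,0],[0,5,0,0],[0,5,0,0]]'
```

```text
time_s: 7.95
tool_pos: [499.4, 3.3, 23.8]
tool_rot: [-90.0, 0.1, 90.1]
contact_force: [-8.4, 0.0, 25.8]
width: 0.489
```

```bash
python3 -m creep '[[0,-1,0,0],[0,-1,0,0],[0,-1,0,0],[0,-1,0,0],[0,-1,0,0],[0,-1,0,0],[0,-1,0,0],[0,-1,0,0],[0,-1,0,0],[0,-1,0,0]]' 62; python3 -c "
from h import *
o,_,_=snap('wrist','w6'); print(o['contact_force'])"
```

```text
time_s: 8.78
tool_pos: [499.3, 3.3, 24.8]
tool_rot: [-90.0, 0.1, 90.1]
contact_force: [0.0, 0.4, -0.7]
width: 0.725
[ 0.02627329  0.4031932  -0.74499603]
```

View pics/w6.png

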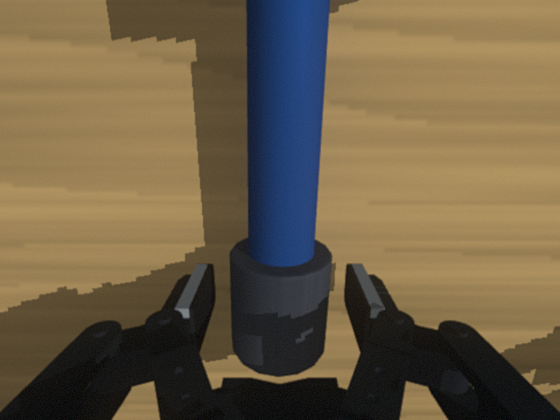

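```bash
python3 -m creep '[[0,-8,0,0],[0,-25,0,0],[0,-45,2,0],[0,-65,10,0],[0,-85,25,0],[0,-100,45,0],[0,-112,65,0],[0,-120,80,0],[0,-125,92,0],[0,-125,96,0]]'; python3 -c "
from h import *
o,_,im=snap('wrist','w7');print(tool()[0])"
```

```text
time_s: 9.67
tool_pos: [402.4, 3.3, 151.1]
tool_rot: [-90.0, 0.1, 90.1]
contact_force: [0.3, -0.4, -0.5]
width: 0.725
[402.51930057   3.27672585 150.53136493]
```

View pics/w7.png

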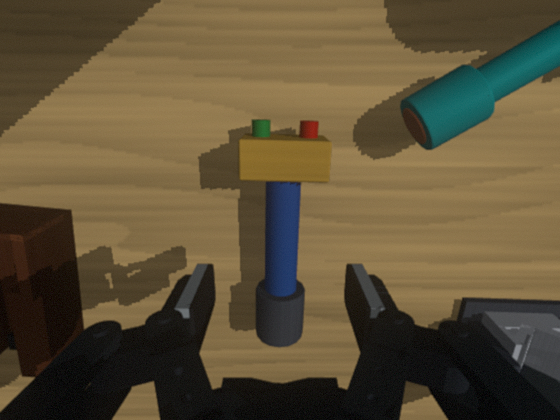

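```bash
python3 -c "
import cv2
t=cv2.imread('pics/w7.png')
cv2.imwrite('pics/c7.png',cv2.resize(t[110:355,225:345],None,fx=2.4,fy=2.4,interpolation=cv2.INTER_CUBIC))"
```

```text
(no output)
```

View pics/c7.png

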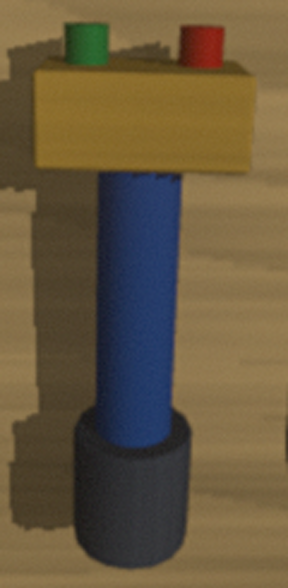

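```bash
cat > b2.py <<'E'
from h import *
c=load("w7")
u=lambda l:[(225+(x+.5)/2.4-.5,110+(y+.5)/2.4-.5) for x,y in l]
px=u([(35,70),(254,75),(251,171),(36,166),(135,447),(131,567)])
L=[(-106,-33,44),(-106,33,44),(-76,33,44),(-76,-33,44),(25,0,44),(72,0,44)]
p,r=fit([(c,px,L)],[450,3,0]); print(p,np.degrees(p[2]),r.round(1))
g=loc(p,[(-48,0,22)])[0]; print("grip",g)
print(delta(g,90+np.degrees(p[2])))
E
python3 b2.py
```

```text
[ 4.50636803e+02  3.04408024e+00 -2.21268780e-02] -1.26777672462686 [[-1.3 -1.9]
 [ 2.7 -1.7]
 [ 0.8  0.5]
 [-1.   0.4]
 [-0.2  4.4]
 [ 0.1  1. ]]
grip [402.64855273   4.10608372  22.        ]
(array([ 1.000e+00,  1.285e+02, -1.000e-01]), np.float64(1.3755777585388955))
```

```bash
python3 -m creep '[[0,10,0,0.5],[1,28,0,1.4],[1,48,0,1.4],[1,68,0,1.4],[1,86,0,1.4],[1,102,0,1.4],[1,114,0,1.4],[1,121,0,1.4],[1,125,0,1.4],[1,125,0,1.4]]'; python3 -c "
from h import *
o,_,im=snap('wrist','w8');print(tool()[0])"
```

```text
time_s: 10.55
tool_pos: [402.6, 4.1, 25.0]
tool_rot: [-90.0, 0.1, 88.7]
contact_force: [-0.7, -0.4, -0.4]
width: 0.724
[402.78810309   4.10349224  25.51701951]
```

View pics/w8.png

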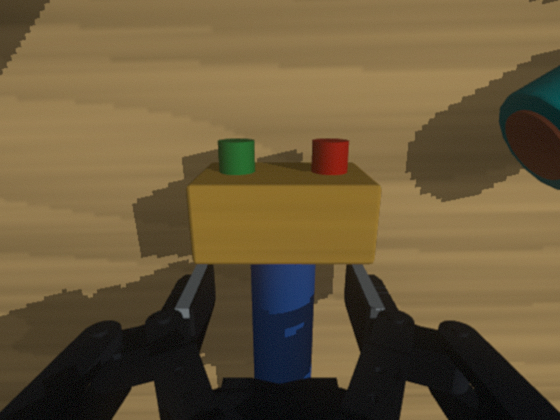

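```bash
python3 -m creep '[[0,0,0,0],[0,0,0,0],[0,0,0,0],[0,0,0,0],[0,0,0,0],[0,0,0,0],[0,0,0,0],[0,0,0,0],[0,0,0,0],[0,0,0,0]]' 18 90;  python3 -m creep '[[0,-2,0,0],[0,-8,0,0],[0,-17,0,0],[0,-30,0,0],[0,-45,0,0],[0,-62,0,0],[0,-78,0,0],[0,-92,0,0],[0,-101,0,0],[0,-105,0,0]]'; python3 -c "
from h import *
o,_,im=snap('wrist','w9');snap('side','s9');print(o['contact_force'])
p=[532.2,229.8,-.0316]; g=loc(p,[(-48,0,130)])[0]; print(g, delta(g,88.2))"
```

```text
time_s: 11.43
tool_pos: [403.2, 4.0, 26.4]
tool_rot: [-90.1, 0.1, 88.7]
contact_force: [-3.2, 0.1, 13.6]
width: 0.295
time_s: 12.27
tool_pos: [403.3, 4.2, 132.9]
tool_rot: [-90.2, 0.1, 88.7]
contact_force: [0.1, -0.4, -4.5]
width: 0.303
[ 0.06026934 -0.44845764 -4.51266389]
[484.22396345 231.31654758 130.        ] (array([228.9,   1.7, -76.1]), np.float64(0.5389582419800121))
```

View pics/w9.png

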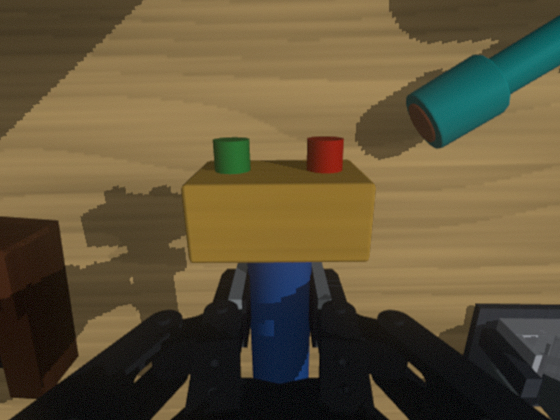

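View pics/s9.png

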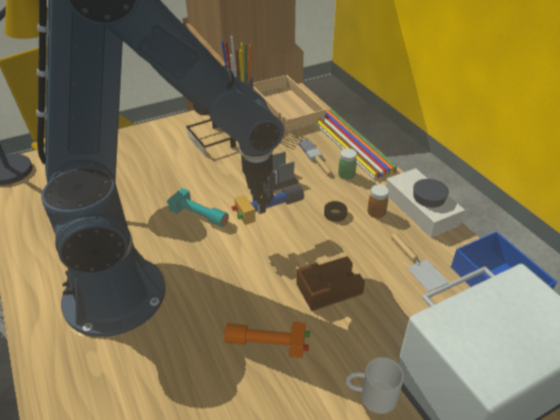

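```bash
python3 -m creep '[[6,0,-2,0],[22,0,-8,0],[48,0,-17,0.5],[80,0,-28,0.5],[114,0,-40,0.5],[148,0,-52,0.5],[180,0,-63,0.5],[206,0,-72,0.5],[222,0,-77,0.5],[229,0,-79,0.5]]'; python3 -c "
from h import *
o,_,im=snap('wrist','w10');snap('side','s10');snap('top','t10')
p=[532.2,229.8,-.0316]; g=loc(p,[(-45,0,100)])[0]; print(tool()[0],g, delta(g,88.2))"
```

```text
time_s: 13.2
tool_pos: [487.1, 233.8, 130.4]
tool_rot: [-90.1, 0.1, 88.3]
contact_force: [-1.2, -0.1, -4.3]
width: 0.295
[486.41944292 231.21353113 130.75857276] [487.22246573 231.22176335 100.        ] (array([ 0.1, 30.8, -0.8]), np.float64(0.07576802536532057))
```

```bash
python3 -c "
import cv2
t=cv2.imread('pics/s10.png');s=cv2.imread('pics/t10.png')
a=cv2.resize(t[100:210,210:320],None,fx=3.6,fy=3.6,interpolation=cv2.INTER_CUBIC)
b=cv2.resize(s[150:260,150:260],None,fx=3.6,fy=3.6,interpolation=cv2.INTER_CUBIC)
cv2.imwrite('pics/c10.png',cv2.hconcat([a,b]))"
```

```text
(no output)
```

View pics/c10.png

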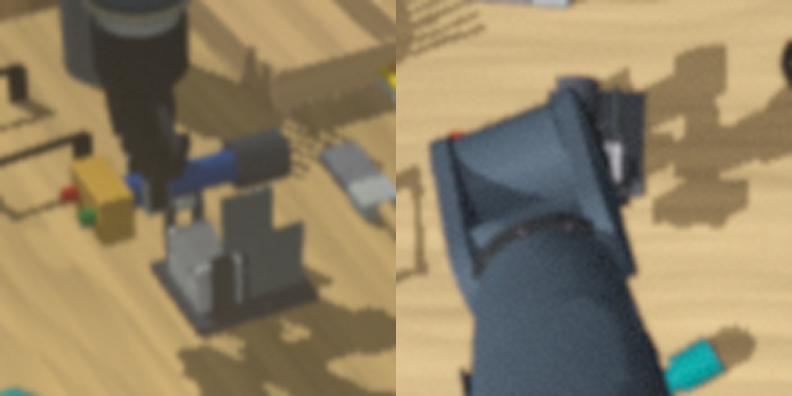

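View pics/w10.png

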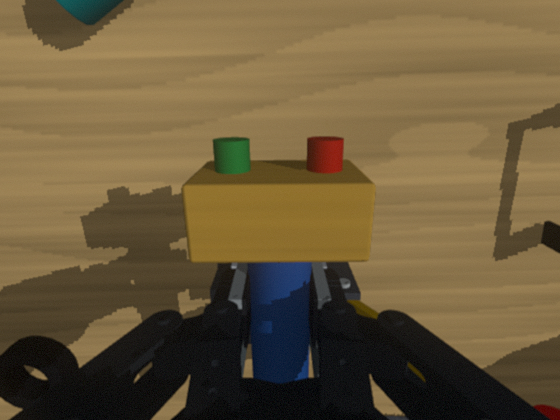

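```bash
python3 - <<'E'
from h import *
im=cv2.imread("pics/s10.png"); c=load("s10")
x0,y0,k=210,90,6
z=cv2.resize(im[y0:190,x0:320],None,fx=k,fy=k,interpolation=cv2.INTER_CUBIC)
def dr(P,col,close=False):
    q=((proj(c,P)-[x0,y0]+.5)*k).round().astype(int)
    cv2.polylines(z,[q.reshape(-1,1,2)],close,col,1)
m=[532.2,229.8,-.0316]
for s in (1,-1): dr(loc(m,[(30,28*s,0),(30,28*s,72),(80,28*s,72),(80,28*s,0)]),(0,255,0))
for x in(-20,20): dr(loc(m,[(x,-34.5,54),(x,-23.8,54),(x,0,30.2),(x,23.8,54),(x,34.5,54)]),(0,255,255))
P=[486.8,231.5]; a=np.radians(-1.7)
b=[P[0]+48*np.cos(a),P[1]+48*np.sin(a),a]; az=130.5-3.2
th=np.linspace(0,2*np.pi,30)
for x in(25,72): dr(loc(b,[(x,22*np.cos(t),az+22*np.sin(t)) for t in th]),(0,0,255))
for x in(-106,-76): dr(loc(b,[(x,33,az+22),(x,-33,az+22),(x,-33,az-22),(x,33,az-22)]),(0,0,255),True)
cv2.imwrite("pics/c11.png",z)
E
```

View pics/c11.png

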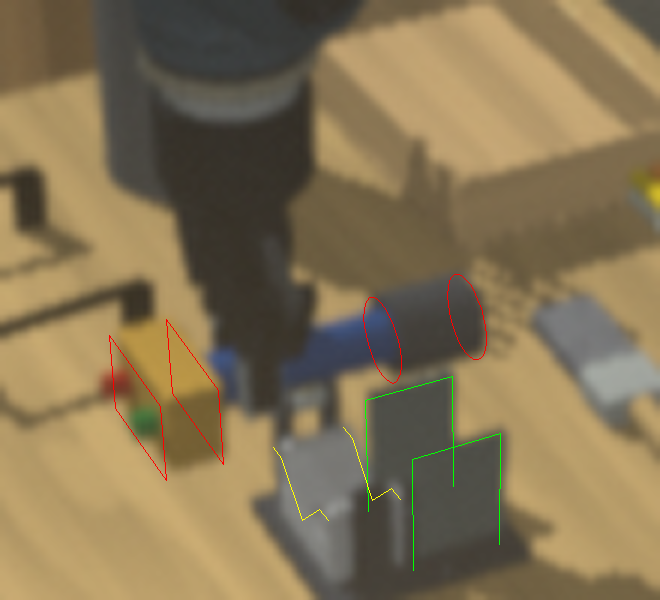

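```bash
python3 -m creep '[[0,5,-1,0],[0,14,-1,0],[0,24,-1,0],[0,34,-1,0],[0,44,-1,0],[0,52,-1,0],[0,58,-1,0],[0,62,-1,0],[0,64,-1,0],[0,64,-1,0]]'; python3 -c "
from h import *
snap('side','s11')
p=[532.2,229.8,-.0316]; g=loc(p,[(-45,0,53)])[0]; print(observe()['contact_force'],tool()[0],g, delta(g,88.2))
import cv2
t=cv2.imread('pics/s11.png')
cv2.imwrite('pics/c12.png',cv2.resize(t[110:200,220:320],None,fx=6,fy=6,interpolation=cv2.INTER_CUBIC))"
```

```text
time_s: 14.18
tool_pos: [487.4, 231.0, 66.4]
tool_rot: [-90.0, 0.2, 88.3]
contact_force: [-0.8, 0.0, -5.1]
width: 0.296
[ 0.17557237 -0.82729519 -4.40480419] [487.58099526 231.08326159  66.81672574] [487.22246573 231.22176335  53.        ] (array([ 0.2, 13.8,  0.4]), np.float64(0.07560959015002311))
```

View pics/c12.png

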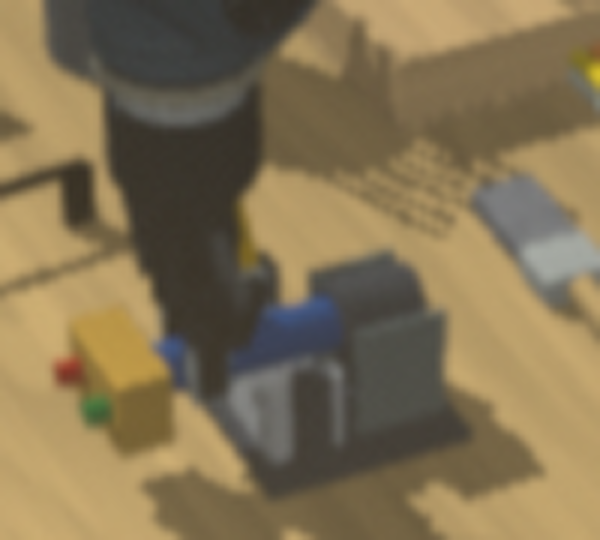

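```bash
python3 -m creep '[[0,2,0,0],[0,4,0,0],[0,6,0,0],[0,8,0,0],[0,9,0,0],[0,10,0,0],[0,11,0,0],[0,11,0,0],[0,11,0,0],[0,11,0,0]]'
```

```text
time_s: 15.07
tool_pos: [487.8, 231.3, 56.1]
tool_rot: [-90.1, 0.1, 88.3]
contact_force: [-0.1, 4.2, -0.5]
width: 0.3
```

```bash
python3 -m creep '[[0.5,0,0,0],[1,0,0,0],[1.5,0.5,0,0],[2,1,0,0],[2,1.5,0,0],[2,2,0,0],[2,2,0,0],[2,2,0,0],[2,2,0,0],[2,2,0,0]]'; python3 -c "
from h import *
for i in range(1): o=observe();print(o['contact_force'],o['tool_pos'],o['ft_torque'])"
```

```text
time_s: 15.9
tool_pos: [487.6, 233.0, 54.2]
tool_rot: [-90.0, 0.1, 88.3]
contact_force: [-3.4, -4.6, 3.3]
width: 0.297
[-3.42241217 -4.60823833  3.27755331] [487.59967292 233.0030034   54.24201836] [-0.65830059  0.50465487 -0.26115094]
```

```bash
python3 -m creep '[[-0.5,0,0,0],[-0.8,0.3,0,0],[-0.8,0.6,0,0],[-0.8,1,0,0],[-0.8,1,0,0],[-0.8,1,0,0],[-0.8,1,0,0],[-0.8,1,0,0],[-0.8,1,0,0],[-0.8,1,0,0]]'; python3 -c "
from h import *
for i in range(1): o=observe();print(o['contact_force'],o['tool_pos'],o['ft_torque'])"
```

```text
time_s: 16.73
tool_pos: [487.7, 232.7, 53.9]
tool_rot: [-90.1, 0.1, 88.3]
contact_force: [-5.3, 2.4, 7.6]
width: 0.296
[-5.3393298   2.40523405  7.6227742 ] [487.67948572 232.72145395  53.87170817] [ 0.30426404  0.71887877 -0.04689295]
```

```bash
python3 -m creep '[[0,0,0,0],[0,0,0,0],[0,0,0,0],[0,0,0,0],[0,0,0,0],[0,0,0,0],[0,0,0,0],[0,0,0,0],[0,0,0,0],[0,0,0,0]]' 52; python3 -c "
from h import *
o,_,_=snap('wrist','w13'); print(o['contact_force'])"
```

```text
time_s: 17.57
tool_pos: [487.7, 232.7, 53.9]
tool_rot: [-90.1, 0.1, 88.3]
contact_force: [0.3, -0.0, -0.3]
width: 0.611
[ 0.32581804 -0.04298321 -0.34190577]
```

View pics/w13.png

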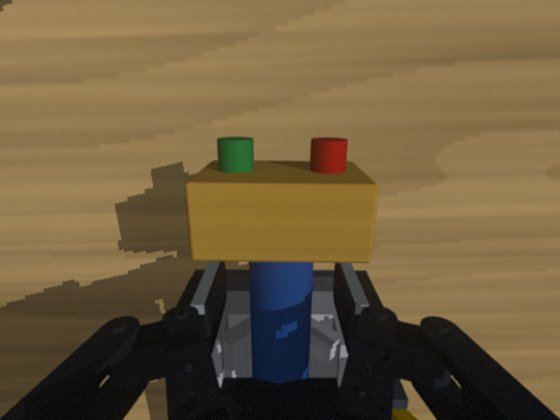

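Released with no residual force. I'll rise straight up and look from above.

```bash
python3 -m creep '[[0,-5,0,0],[0,-18,0,0],[0,-38,0,0],[0,-60,0,0],[0,-85,0,0],[0,-110,0,0],[0,-135,0,0],[0,-158,0,0],[0,-175,0,0],[0,-185,0,0]]';python3 -c "
from h import *
o,_,_=snap('wrist','w14');snap('side','s14');t=cv2.imread('pics/s14.png')
cv2.imwrite('pics/c14.png',cv2.resize(t[90:200,210:320],None,fx=5,fy=5,interpolation=cv2.INTER_CUBIC))"
```

```text
time_s: 18.45
tool_pos: [487.9, 233.2, 241.4]
tool_rot: [-90.2, 0.0, 88.3]
contact_force: [1.3, -0.4, 0.3]
width: 0.608
```

View pics/w14.png

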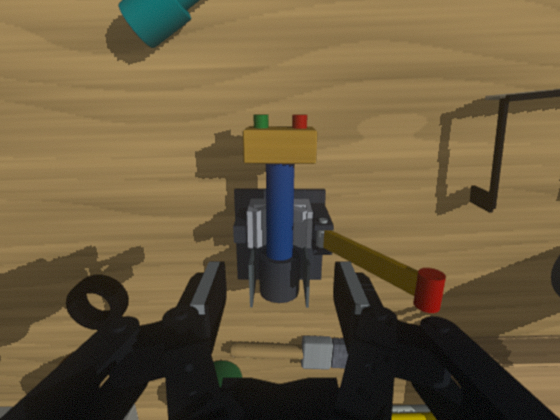

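View pics/c14.png

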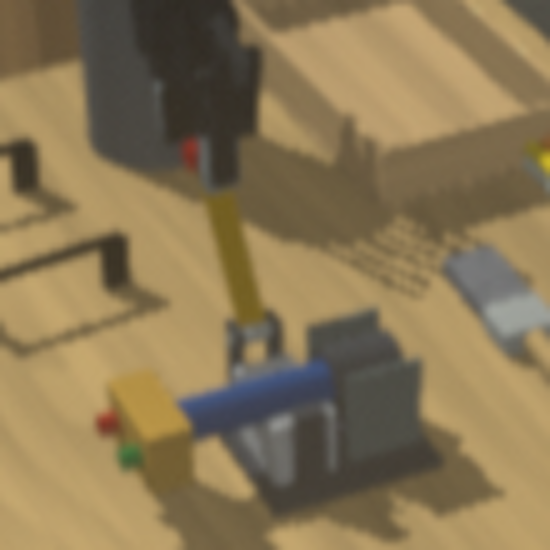

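```bash
python3 -c "
import cv2
t=cv2.imread('pics/w14.png')
cv2.imwrite('pics/c15.png',cv2.resize(t[110:315,225:345],None,fx=2.9,fy=2.9,interpolation=cv2.INTER_CUBIC))
t=cv2.imread('pics/w14.png')
cv2.imwrite('pics/c16.png',cv2.resize(t[220:330,310:460],None,fx=4,fy=4,interpolation=cv2.INTER_CUBIC))"
```

```text
(no output)
```

View pics/c15.png

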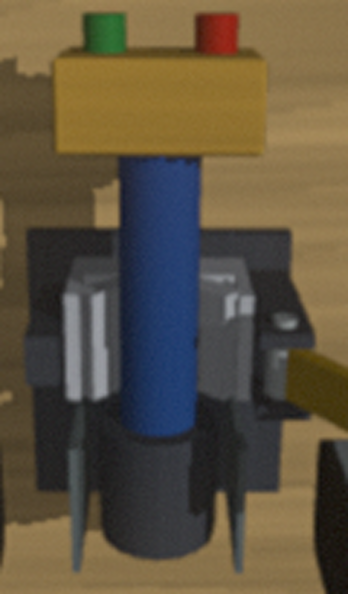

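View pics/c16.png

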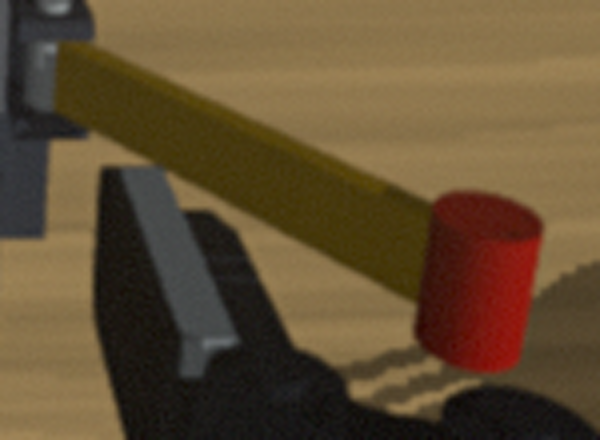

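```bash
cat > f14.py <<'E'
from h import *
c=load("w14")
u=lambda l,o,k:[(o[0]+(x+.5)/k-.5,o[1]+(y+.5)/k-.5) for x,y in l]
bp=u([(55,58),(265,57),(264,154),(56,154),(158,437),(158,556)],(225,110),2.9)
L=[(-106,-33,72),(-106,33,72),(-76,33,72),(-76,-33,72),(25,0,72),(72,0,72)]
b,r=fit([(c,bp,L)],[534,230,0]); print("burner",b,np.degrees(b[2]),r.round(1).tolist())
mp=u([(64,295),(254,295),(251,402),(66,400),(77,572),(240,572)],(225,110),2.9)
ML=[(-20,-34.5,54),(-20,34.5,54),(20,34.5,54),(20,-34.5,54),(80,-29.5,72),(80,29.5,72)]
m,r=fit([(c,mp,ML)],[532,230,0]); print("mount",m,np.degrees(m[2]),r.round(1).tolist())
# grip: unknown theta and mount x-offset
m0=np.array([532.2,229.8,-.0316]); m0[:2]=(m0[:2]+m[:2])/2
gp=u([(479,277),(489,213)],(310,220),4)
def G(th,lx): return loc(m0,[(lx,42-114*np.cos(th),68.5+114*np.sin(th))])
s=least_squares(lambda q:np.r_[proj(c,G(q[0],q[1]))[0]-gp[0]],[2.15,0]); print("strap",s.x,G(*s.x),s.fun)
print(proj(c,G(s.x[0],-13)),gp[1])
E
python3 f14.py
```

```text
burner [ 5.35596570e+02  2.29768751e+02 -3.30908935e-02] -1.8959685372741857 [[-1.7, -1.2], [1.6, -0.5], [0.6, 0.1], [-0.9, -0.1], [0.2, 2.6], [0.0, 1.6]]
mount [ 5.32488911e+02  2.29956952e+02 -3.24388068e-02] -1.8586067243428186 [[-1.5, 0.1], [1.6, 0.3], [1.2, -0.5], [-1.0, 0.0], [0.0, 0.0], [-0.1, 0.1]]
strap [2.17488501 0.27263632] [[535.98980173 336.56996654 162.32428892]] [0.00000000e+00 2.27373675e-13]
[[432.21852295 272.39668088]] (431.875, 272.875)
```

```bash
python3 -c "
from h import *
print(observe()['joint_positions'].round(1)); print(delta([536,336.5,240],-1.85))"
```

```text
[ 20.7  19.7  96.8  -0.1  63.4 -67.5]
(array([104.6,   0.6, -44.9]), np.float64(-89.86904839421805))
```

```bash
python3 -m creep '[[5,0,-2,5],[16,0,-7,12],[30,0,-13,19],[45,0,-20,26],[60,0,-27,33],[75,0,-34,40],[88,0,-40,47],[98,0,-44,54],[104,0,-45,61],[105,0,-45,68]]' 52 40; python3 -m creep '[[0,0,0,7],[0,0,0,14],[0,0,0,20],[0,0,0,22],[0,0,0,22],[0,0,0,22],[0,0,0,22],[0,0,0,22],[0,0,0,22],[0,0,0,22]]'; python3 -c "
from h import *
o,_,_=snap('wrist','w17');print(tool(),delta([536,336.5,162],-1.85))"
```

```text
time_s: 19.38
tool_pos: [535.7, 337.6, 238.5]
tool_rot: [-90.1, -0.1, 20.0]
contact_force: [-0.1, 0.1, 0.1]
width: 0.609
time_s: 20.22
tool_pos: [535.7, 337.6, 238.4]
tool_rot: [-90.1, -0.1, -2.0]
contact_force: [1.0, 0.5, 0.3]
width: 0.609
(array([535.75668324, 337.5639329 , 238.45352607]), array([[ 0.99938298,  0.00194236,  0.03506968],
       [-0.0350664 , -0.00170006,  0.99938354],
       [ 0.00200078, -0.99999667, -0.0016309 ]])) (array([ 0.1, 76.5, -0.9]), np.float64(-0.15975971335292627))
```

View pics/w17.png

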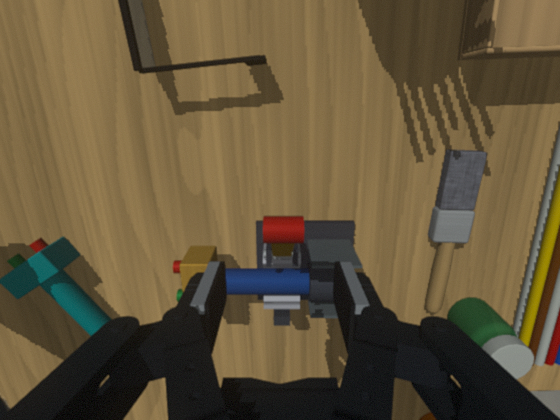

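```bash
python3 -c "
from h import *
c=load('w17')
print(proj(c,[[536,336.5,162],[523,336.9,162],[549,336.1,162],[536,336.5,171]]))"
python3 -m creep '[[0,6,-1,0],[0,16,-1,0],[0,27,-1,0],[0,38,-1,0],[0,48,-1,0],[0,57,-1,0],[0,65,-1,0],[0,71,-1,0],[0,75,-1,0],[0,76,-1,0]]'; python3 -c "
from h import *
o,_,_=snap('wrist','w18');print(o['contact_force'],delta([536,336.5,162],-1.85))"
```

```text
[[282.09972007 228.41987908]
 [262.30817985 228.50761211]
 [301.88933208 228.33215461]
 [282.24358998 233.78839573]]
time_s: 21.1
tool_pos: [535.7, 336.3, 161.7]
tool_rot: [-90.1, -0.1, -2.0]
contact_force: [-0.5, 0.2, 0.3]
width: 0.607
[-0.50866362  0.21018858  0.27009261] (array([0.2, 0.1, 0.1]), np.float64(-0.1593472593298486))
```

View pics/w18.png

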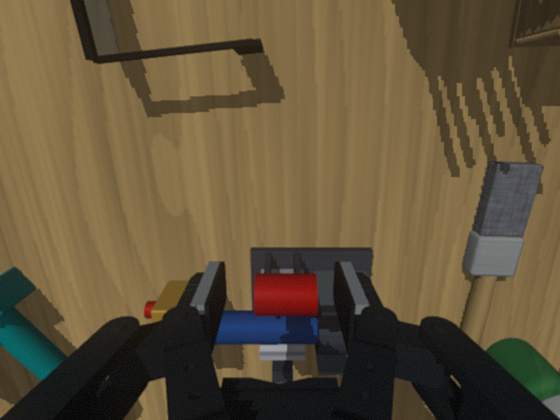

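```bash
python3 -m creep '[[0,0,0,0],[0,0,0,0],[0,0,0,0],[0,0,0,0],[0,0,0,0],[0,0,0,0],[0,0,0,0],[0,0,0,0],[0,0,0,0],[0,0,0,0]]' 18 40; python3 -c "
from h import *
m=[532.4,229.9,-.0318]
P,M=tool()
c=np.array([42,68.5]);
h=loc(m,[(0,42,68.5)])[0]; print(h,P)
d=P-h; r=np.hypot(d[1],d[2]); t0=np.arctan2(d[2],-d[1]); print('r',r,'theta',t0)
for k in range(1,29):
    th=t0*(1-k/28); 
    g=loc(m,[(0,42-114*np.cos(th),68.5+114*np.sin(th))])[0]
    v=M.T@(g-P); print(k,round(th,2),v.round(1))"
```

```text
time_s: 21.98
tool_pos: [537.9, 336.5, 163.1]
tool_rot: [-90.0, -0.4, -2.0]
contact_force: [11.7, -0.5, -2.2]
width: 0.296
[533.73537491 271.87876575  68.5       ] [537.86991178 336.450861   163.11461586]
r 114.54903325205503 theta 2.1696633551072617
1 2.09 [-2.  -4.3 -7.9]
2 2.01 [ -2.   -8.3 -15.7]
3 1.94 [ -1.9 -11.8 -23.8]
4 1.86 [ -1.9 -14.7 -32.2]
5 1.78 [ -1.8 -16.9 -40.8]
6 1.7 [ -1.8 -18.4 -49.5]
7 1.63 [ -1.7 -19.2 -58.2]
8 1.55 [ -1.7 -19.4 -67.1]
9 1.47 [ -1.7 -18.8 -75.9]
10 1.39 [ -1.6 -17.6 -84.6]
11 1.32 [ -1.6 -15.7 -93.3]
12 1.24 [  -1.6  -13.2 -101.7]
13 1.16 [  -1.6  -10.  -110. ]
14 1.08 [  -1.6   -6.2 -117.9]
15 1.01 [  -1.6   -1.8 -125.6]
16 0.93 [  -1.6    3.3 -132.8]
17 0.85 [  -1.6    8.8 -139.7]
18 0.77 [  -1.6   14.9 -146.1]
19 0.7 [  -1.6   21.4 -152.1]
20 0.62 [  -1.7   28.4 -157.5]
21 0.54 [  -1.7   35.8 -162.3]
22 0.46 [  -1.7   43.5 -166.6]
23 0.39 [  -1.8   51.6 -170.2]
24 0.31 [  -1.8   59.9 -173.2]
25 0.23 [  -1.9   68.4 -175.6]
26 0.15 [  -1.9   77.  -177.3]
27 0.08 [  -2.    85.8 -178.3]
28 0.0 [  -2.    94.6 -178.7]
```

```bash
python3 -m creep '[[0,-4,-8,0],[0,-8,-16,0],[0,-12,-24,0],[0,-15,-32,0],[0,-17,-41,0],[0,-18.5,-50,0],[0,-19,-58,0],[0,-19.5,-67,0],[0,-19,-76,0],[0,-18,-84.5,0]]';python3 -c "
from h import *
m=[532.4,229.9,-.0318]
P,M=tool()
h=loc(m,[(0,42,68.5)])[0]; print(observe()['contact_force'],P)
d=P-h; r=np.hypot(d[1],d[2]); t0=np.arctan2(d[2],-d[1]); print('r',r,'theta',t0)
for k in range(1,19):
    th=t0*(1-k/18); 
    g=loc(m,[(0,42-114*np.cos(th),68.5+114*np.sin(th))])[0]
    v=M.T@(g-P); print(k,round(th,2),v.round(1))"
```

```text
time_s: 22.82
tool_pos: [535.1, 251.4, 181.7]
tool_rot: [-90.0, -0.5, -2.1]
contact_force: [4.2, 3.6, -3.0]
width: 0.294
[ 4.19800697  3.59161563 -2.98779668] [535.09959221 251.40140851 181.74095723]
r 115.07752410225467 theta 1.3918995963634377
1 1.31 [-2.   2.9 -8.5]
2 1.24 [ -2.    5.5 -16.9]
3 1.16 [ -2.    8.7 -25.1]
4 1.08 [ -2.   12.5 -33.1]
5 1.01 [ -2.   16.9 -40.7]
6 0.93 [ -2.   21.9 -47.9]
7 0.85 [ -2.   27.5 -54.8]
8 0.77 [ -2.   33.6 -61.2]
9 0.7 [ -2.1  40.1 -67.1]
10 0.62 [ -2.1  47.1 -72.5]
11 0.54 [ -2.1  54.4 -77.3]
12 0.46 [ -2.2  62.2 -81.6]
13 0.39 [ -2.2  70.2 -85.2]
14 0.31 [ -2.3  78.5 -88.2]
15 0.23 [ -2.4  86.9 -90.6]
16 0.15 [ -2.4  95.6 -92.3]
17 0.08 [ -2.5 104.3 -93.3]
18 0.0 [ -2.6 113.2 -93.7]
```

```bash
python3 -m creep '[[0,2,-8.5,0],[0,5,-17,0],[0,8.5,-25,0],[0,12.5,-33,0],[0,17,-41,0],[0,22,-48,0],[0,27.5,-55,0],[0,33.5,-61,0],[0,40,-67,0],[0,47,-72.5,0]]';python3 -c "
from h import *
m=[532.4,229.9,-.0318]
P,M=tool()
h=loc(m,[(0,42,68.5)])[0]; print(observe()['contact_force'],P)
d=P-h; r=np.hypot(d[1],d[2]); t0=np.arctan2(d[2],-d[1]); print('r',r,'theta',t0)
for k in range(1,9):
    th=t0*(1-k/8); 
    g=loc(m,[(0,42-114*np.cos(th),68.5+114*np.sin(th))])[0]
    v=M.T@(g-P); print(k,round(th,2),v.round(1))"
```

```text
time_s: 23.65
tool_pos: [532.7, 177.9, 135.1]
tool_rot: [-90.0, -0.5, -2.1]
contact_force: [-1.6, 0.1, 4.3]
width: 0.292
[-1.56594889  0.14843698  4.2665122 ] [532.68189438 177.87146552 135.14074353]
r 115.23177163839915 theta 0.6166668741436356
1 0.54 [-2.   8.1 -3.8]
2 0.46 [-2.  15.8 -8. ]
3 0.39 [ -2.1  23.8 -11.7]
4 0.31 [ -2.1  32.  -14.6]
5 0.23 [ -2.2  40.5 -17. ]
6 0.15 [ -2.3  49.1 -18.7]
7 0.08 [ -2.3  57.8 -19.7]
8 0.0 [ -2.4  66.6 -20. ]
```

```bash
python3 -m creep '[[0,8,-4,0],[0,16,-8,0],[0,24,-11.5,0],[0,32,-14.5,0],[0,40,-17,0],[0,48,-18.5,0],[0,55,-19.5,0],[0,60,-20,0],[0,64,-20,0],[0,66,-20,0]]';python3 -c "
from h import *
m=[532.4,229.9,-.0318]
P,M=tool()
h=loc(m,[(0,42,68.5)])[0]; print(observe()['contact_force'],P)
d=P-h; r=np.hypot(d[1],d[2]); t0=np.arctan2(d[2],-d[1]); print('r',r,'theta',t0)"
```

```text
time_s: 24.48
tool_pos: [532.0, 157.0, 68.8]
tool_rot: [-90.1, -0.4, -2.1]
contact_force: [-1.7, -4.2, 4.5]
width: 0.294
[-1.65583105 -4.19778874  4.54627233] [532.01117932 157.02453751  68.75516713]
r 114.85451168359718 theta 0.0022216571102650073
```

```bash
python3 -m creep '[[0,0.5,0,0],[0,1,0,0],[0,1.5,0,0],[0,2,0,0],[0,2,0,0],[0,2,0,0],[0,2,0,0],[0,2,0,0],[0,2,0,0],[0,2,0,0]]'
```

```text
time_s: 25.32
tool_pos: [531.9, 157.0, 66.7]
tool_rot: [-90.1, -0.4, -2.0]
contact_force: [-2.2, -3.2, 5.0]
width: 0.297
```

```bash
python3 -m creep '[[0,0.5,0,0],[0,1,0,0],[0,1.5,0,0],[0,2,0,0],[0,2.5,0,0],[0,3,0,0],[0,3,0,0],[0,3,0,0],[0,3,0,0],[0,3,0,0]]'; python3 -c "
from h import *
snap('wrist','w20');snap('side','s20');t=cv2.imread('pics/s20.png')
cv2.imwrite('pics/c20.png',cv2.resize(t[110:200,220:320],None,fx=5,fy=5,interpolation=cv2.INTER_CUBIC))"
```

```text
time_s: 26.15
tool_pos: [531.9, 157.1, 63.6]
tool_rot: [-90.1, -0.4, -2.0]
contact_force: [0.3, -0.4, 1.6]
width: 0.299
```

View pics/w20.png

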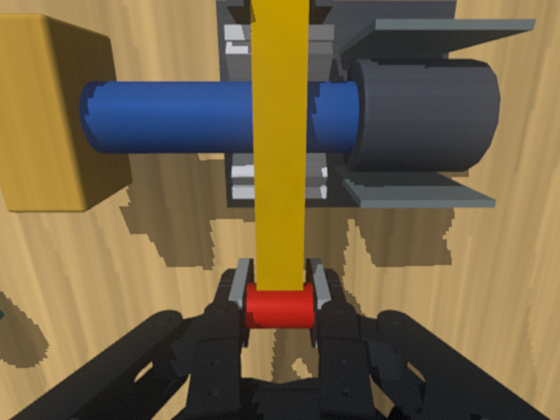

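View pics/c20.png

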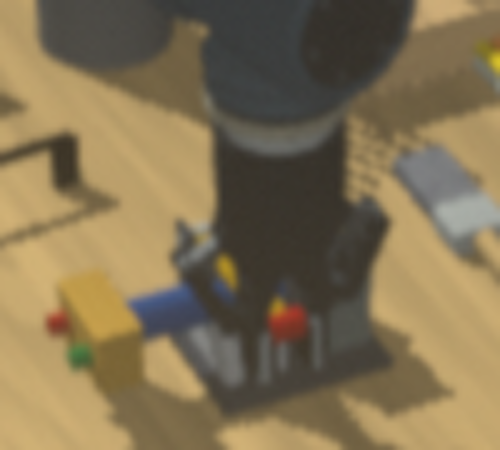

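```bash
python3 -m creep '[[0,0,0,0],[0,0,0,0],[0,0,0,0],[0,0,0,0],[0,0,0,0],[0,0,0,0],[0,0,0,0],[0,0,0,0],[0,0,0,0],[0,0,0,0]]' 52; python3 -m creep '[[0,-4,0,0],[0,-14,0,0],[0,-30,0,0],[0,-50,0,0],[0,-70,0,0],[0,-92,0,0],[0,-112,0,0],[0,-130,0,0],[0,-140,0,0],[0,-145,0,0]]';  python3 -c "
from h import *
snap('wrist','w21');snap('side','s21');t=cv2.imread('pics/s21.png')
cv2.imwrite('pics/c21.png',cv2.resize(t[110:200,220:320],None,fx=6,fy=6,interpolation=cv2.INTER_CUBIC))"
```

```text
time_s: 27.08
tool_pos: [532.0, 157.1, 63.7]
tool_rot: [-90.1, -0.4, -2.0]
contact_force: [0.8, 0.6, -0.7]
width: 0.612
time_s: 27.92
tool_pos: [531.5, 157.3, 210.7]
tool_rot: [-90.0, -0.5, -2.0]
contact_force: [0.1, 0.3, -0.1]
width: 0.611
```

View pics/w21.png

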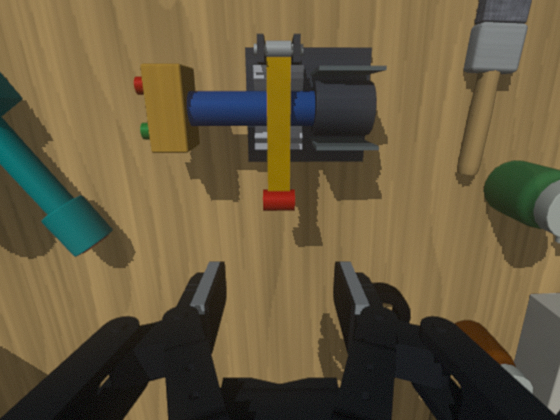

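View pics/c21.png

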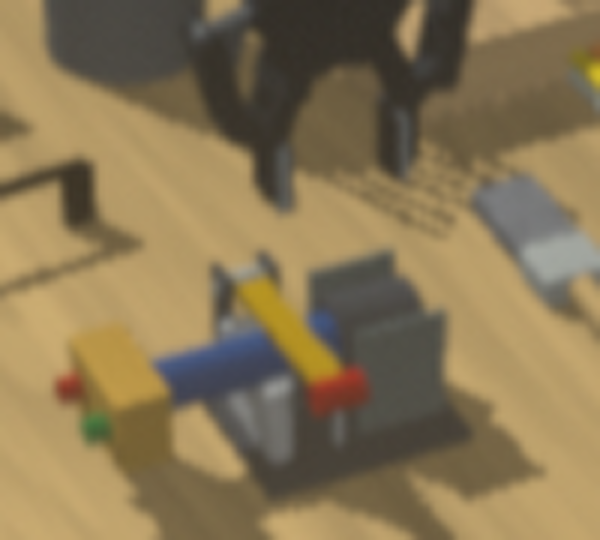

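```bash
python3 -c "
from h import *
m=[532.4,229.9,-.0318]
for n,uv in (('w21',(279,200)),('s21',(276.1,174.7))):
    c=load(n)
    for th in (-.05,0,.05,.1): print(n,th,proj(c,loc(m,[(0.5,42-114*np.cos(th),68.5+114*np.sin(th))])).round(1),uv)
"
```

```text
w21 -0.05 [[278.7 195.6]] (279, 200)
w21 0 [[278.7 197.6]] (279, 200)
w21 0.05 [[278.8 199.4]] (279, 200)
w21 0.1 [[278.8 200.9]] (279, 200)
s21 -0.05 [[275.6 178.9]] (276.1, 174.7)
s21 0 [[275.6 177.4]] (276.1, 174.7)
s21 0.05 [[275.5 175.9]] (276.1, 174.7)
s21 0.1 [[275.4 174.3]] (276.1, 174.7)
```

```bash
python3 -m creep '[[0,8,0,0],[0,24,0,0],[0,42,0,0],[0,60,0,0],[0,76,0,0],[0,88,0,0],[0,97,0,0],[0,103,0,0],[0,105,0,0],[0,105,0,0]]' 0; python3 -c "
from h import *
o,_,_=snap('wrist','w22');print(o['tool_pos'],o['contact_force'],o['width'])"
```

```text
time_s: 28.85
tool_pos: [531.9, 157.2, 104.0]
tool_rot: [-90.1, -0.4, -2.0]
contact_force: [-0.6, 0.0, 0.2]
width: -0.001
[531.90182267 157.15061807 104.00883977] [-0.63385636  0.01290418  0.20524997] -0.0006714793330620249
```

View pics/w22.png

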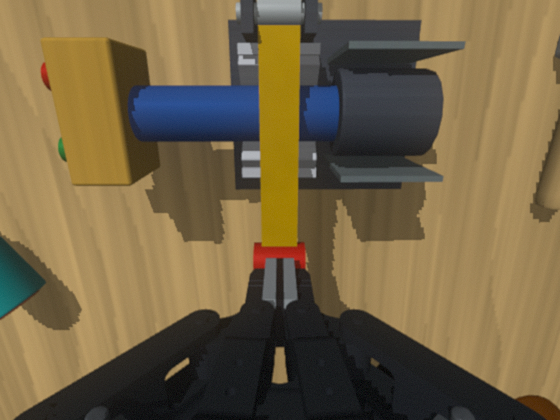

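Closed fingertips (280,265) sit right above the red grip (279,256). Now I press down slowly.

```bash
python3 -m creep '[[0,1,0,0],[0,2,0,0],[0,3,0,0],[0,4,0,0],[0,5,0,0],[0,5.5,0,0],[0,6,0,0],[0,6,0,0],[0,6,0,0],[0,6,0,0]]'
```

```text
time_s: 29.73
tool_pos: [532.1, 157.2, 98.5]
tool_rot: [-90.0, -0.5, -2.0]
contact_force: [0.5, 0.2, -0.1]
width: 0.001
```

```bash
python3 -m creep '[[0,0.5,0,0],[0,1,0,0],[0,1.5,0,0],[0,2,0,0],[0,2.5,0,0],[0,2.5,0,0],[0,2.5,0,0],[0,2.5,0,0],[0,2.5,0,0],[0,2.5,0,0]]'
```

```text
time_s: 30.57
tool_pos: [532.2, 157.2, 96.3]
tool_rot: [-90.0, -0.5, -2.0]
contact_force: [-1.5, -0.4, 5.3]
width: -0.001
```

```bash
python3 -m creep '[[0,0.3,0,0],[0,0.6,0,0],[0,1,0,0],[0,1,0,0],[0,1,0,0],[0,1,0,0],[0,1,0,0],[0,1,0,0],[0,1,0,0],[0,1,0,0]]'
```

```text
time_s: 31.4
tool_pos: [532.3, 157.2, 96.1]
tool_rot: [-90.0, -0.5, -2.0]
contact_force: [-4.5, -1.6, 11.2]
width: 0.003
```

```bash
python3 -m creep '[[0,-3,0,0],[0,-10,0,0],[0,-25,0,0],[0,-45,0,0],[0,-65,0,0],[0,-85,0,0],[0,-105,0,0],[0,-125,0,0],[0,-138,0,0],[0,-145,0,0]]';  python3 -m creep '[[0,-3,10,0],[0,-8,25,0],[0,-8,45,0],[0,-8,65,0],[0,-8,80,0],[0,-8,90,0],[0,-8,95,0],[0,-8,95,0],[0,-8,95,0],[0,-8,95,0]]'; python3 -c "
from h import *
snap('wrist','w24');snap('side','s24');snap('top','t24');t=cv2.imread('pics/s24.png')
cv2.imwrite('pics/c24.png',cv2.resize(t[110:200,220:320],None,fx=6,fy=6,interpolation=cv2.INTER_CUBIC))"
```

```text
time_s: 32.23
tool_pos: [531.6, 157.5, 243.3]
tool_rot: [-90.0, -0.6, -2.0]
contact_force: [-0.2, -0.3, -0.3]
width: -0.003
time_s: 33.07
tool_pos: [534.9, 251.8, 251.2]
tool_rot: [-90.0, -0.6, -2.1]
contact_force: [-0.3, 0.4, 1.1]
width: -0.002
```

View pics/w24.png

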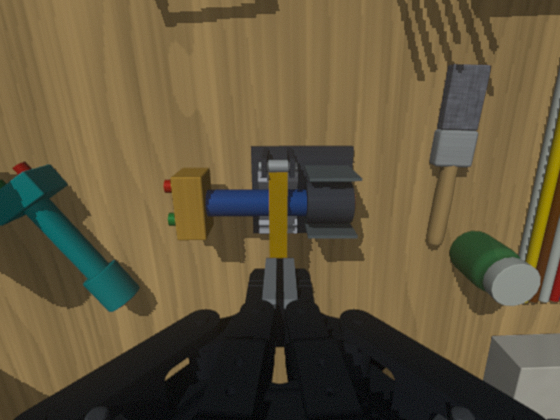

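View pics/c24.png

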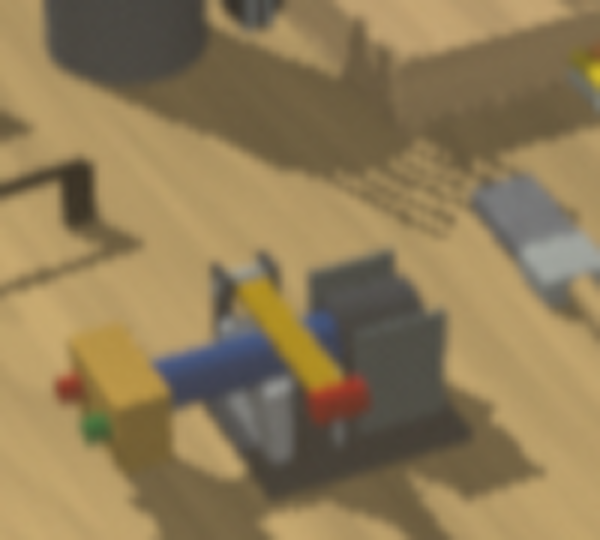

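View pics/s24.png

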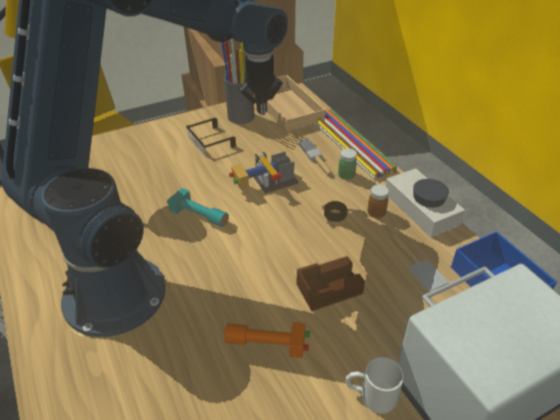

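```bash
python3 -c "
import cv2
L=[cv2.resize(cv2.imread(f'pics/{n}.png')[210:330,370:500],None,fx=3,fy=3) for n in ('side0','s24')]
cv2.imwrite('pics/c25.png',cv2.hconcat(L))
L=[cv2.resize(cv2.imread(f'pics/{n}.png')[110:250,130:430],None,fx=2.4,fy=2) for n in ('top0','t24')]
cv2.imwrite('pics/c26.png',cv2.vconcat(L))"
```

```text
(no output)
```

View pics/c25.png

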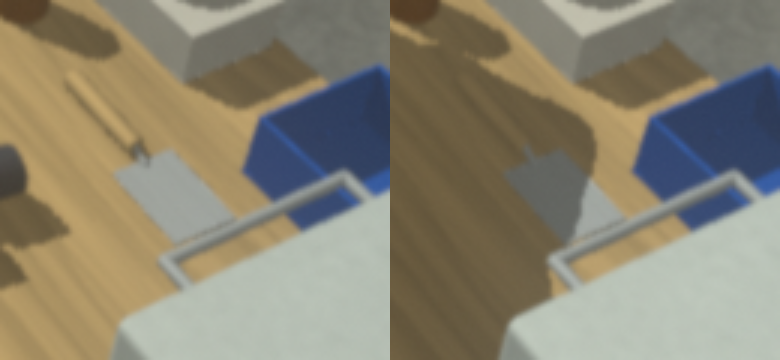

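View pics/c26.png

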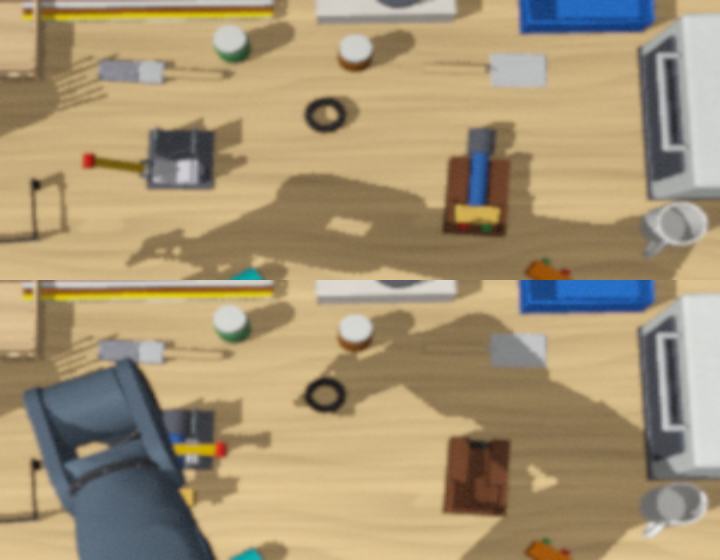

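The scraper is in its original place, just in shadow, and no other bystander has moved. Handing in.

```bash
python3 -c "
from h import *
print(observe()['contact_force'],observe()['width']); print(hand_in())"
```

```text
[-0.07479089  0.10301094  1.01611545] -0.0010564886664134255
the job is handed in; nothing more can be done
None
```

The burner is in the V-block with its nozzle between the guard plates and the strap is closed on its post. I handed the job in at about 33 s; it reports no verdict.

**What I did:** I lifted the blue burner from the rack by the nozzle, set it flat on the bench and let go. Then I took it by the barrel and laid it in the V-block, correcting it sideways by a millimetre or two by the wrist forces. I let go, carried the strap over by its red grip, and pressed the grip down with closed fingers.

**Last checks:**
- **Burner in the mount:** measured with the strap still open, it sat about +3 mm along the V and within 0.5 mm sideways. Its axis was within 0.1° of the V's, and it looked level and right way up. I saw no change in the pictures after the strap closed, but did not re-measure.
- **Letting go:** the wrist force was near zero after each release.
- **Bystanders:** in the top and side views they are where they started.

**Checks that disagreed:**
- **Strap:** after the first swing, the pictures put it at 0.05–0.09 rad, not clearly closed. I pressed again until the force rose to 11 N with no further movement. The fingertips then stood at 77 mm, against 77.5 mm for a closed strap. The side view shows the grip about 1 pixel lower afterwards.
- **Position along the V:** the picture fits of the nozzle and the valve block differed by 2–4 pixels, roughly 3 mm, within tolerance.

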